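# Moisture check on the oak board

### The arm

A 6-joint arm with a two-finger parallel gripper is mounted at the origin on the work surface. World frame = base frame: x ahead of the robot, y to its left, z up, the work surface at z = 0. Lengths are in m, angles in degrees, forces in N, time in s.
With the tool pointing down it reaches from about 0.3 to 0.775 m from the base axis. Payload 14.6 kg.
Tool frame: the origin (TCP) lies at the very end of the fingers, on their centre line; the grasp point (between the pads) lies 19 mm behind it; z points along the fingers, y is the line along which they close (so a half turn about z gives the same grasp; the last joint's range is limited). The gripper opens to 85 mm and grips with 20 to 120 N. Pads are 22 mm wide; open, the fingers measure 114 mm over their backs; the gripper's body (76 mm by 85 mm) begins 54 mm behind the grasp point. The pads swing forward as they close: fully open they stand 13 mm farther back than shut.
Start: joints at [63.392, 17.183, 87.147, -0, 75.671, -3.816], TCP at [0.213, 0.507, 0.231] pointing down, gripper open.
Joint ranges: [-173.82, 173.82], [-45.26, 126.66], [13.44, 144.39], [-59.66, 239.66], [0, 175.72], [-146.38, 146.38]. Speed limits (degrees/s): [127.2, 127.2, 147.25, 180, 180, 180].

### API

Orientations are given as [roll, pitch, yaw] about the fixed x, y, z axes, in that order (R = Rz(yaw) Ry(pitch) Rx(roll)).
In Python, from bench import bot, eyes gives the robot as it stands.
- The arm moves only by the shell command python3 -m creep 'ROWS'. ROWS is a JSON list of rows, 1 to 12 of them, each an object with the fields r (a list: a rotation vector rx, ry, rz in degrees), trans (a list: dx, dy, dz in m), finger_gap (the finger opening in m); a field left out counts as zero (the opening has to be given); each row shifts and turns the commanded pose from where the row before left it, along the tool's axes as they then stand; what a row does not reach is not made up. A row lasts 1/12 s, in which the tool goes at most 0.0417 m and 7.16 degrees, less where a joint would pass 70% of its speed; a pose out of reach is approached as far as the arm can. The fingers move at their own pace and stop on an object; the grip force is fixed at half the most. Time passes only in rows, so rows that do not move let the fingers close. It prints the time, the measured TCP pose, the force, the opening and the grip force at its end. Input that does not fit is refused with a message, and nothing moves.
- bot.sense(): the state, without advancing time (a new reading comes with each control period).
- eyes.camera(name): name is "side" or "top" or "wrist"; returns a dict with "frame" (400x640x3 uint8, red, green, blue), "fx", "fy", "cx", "cy" (pixels), "T" (4x4, takes a point from camera to world coordinates); the wrist camera has in their place "tool_from_camera" (4x4, takes a point from camera to tool coordinates, whose origin is the TCP and whose axes are the flange's). Camera axes: x right, y up, looking along -z (the intrinsics and any distortion apply to the point x, -y, -z); pixel columns grow to the right and rows downward; lengths in m; the calibration is good to about 2 mm. A picture is of the moment at which its call begins: read the wrist's pose just before it. There is no depth.
- bot.hand_in(): hands the job in; it is judged then, once.
The state is a dict: "time_s": time; "joint_positions": joint angles; "qvel": joint speeds; "joint_torque": joint torques, N m; "position": TCP position; "tcp_rot": TCP orientation; "contact_force": force on the tool from outside, world axes, zero at the start; "moment": the same for the moment, N m; "finger_gap": finger opening in m; "gripper_force": force on a finger pad.
Only numpy, scipy, OpenCV 4.12 (cv2) and the standard library are available. Lean on these libraries where they do the work, as an engineer would, in place of code of your own. Each camera call takes 0.05 s, during which the arm holds its last target. There are 200 camera calls.

### The job

The oak board has to be checked for moisture before it is oiled: clear the three sawn offcuts off it into the cardboard box, then pick up the moisture meter and hold it on the board with the middle of its sensing pad on the pencilled ringed cross, flat and with its length along the grain. Press lightly, so that the sprung pad goes in about halfway (roughly 9 N) without bottoming, and finish while still gripping and pressing it there. Never press hard, and leave everything else lying where it is.

Things in the scene. Friction and masses are not known exactly. Their poses are not given: they have to be found in the camera images.
- board: solid oak board, 240 mm (its x) by 320 mm (its y), 38 mm thick, flat on the worktop, heavy, does not shift. Grain and staves run along its y. Origin at the centre of its underside; top at z = 38 mm. The single pencil line ruled right across near one end (y = +146 mm) is a cut line, not the test spot.
- mark: the test spot pencilled on the board's top: a cross, 56 mm from end to end each way, through a ring 34 mm across. Origin at the crossing, on the board's top surface (38 mm above the worktop); its x and y are parallel to the board's. At the start one of the offcuts lies on it.
- core: offcut: round oak plug from a hole saw, 35 mm diameter, 38 mm tall, standing on the board; origin at the centre of its underside, z up; 20 to 40 g
- block: offcut: oak block 74 mm (its x) by 34 mm (its y) by 30 mm tall, lying on the board; origin at the centre of its underside; 40 to 80 g
- strip: offcut: oak strip 94 mm (its x) by 22 mm (its y) by 20 mm tall, lying on the board; origin at the centre of its underside; 20 to 45 g
- offcut_box: open cardboard box on the worktop, 210 mm (its x) by 170 mm (its y), 100 mm tall, walls and floor 5 mm; origin at the centre of its underside; does not shift. It stands to the left or to the right of the board, the meter on the other side.
- meter: grey plastic hand-held moisture meter lying on its pad beside the board. Its x runs along it, tail to head. Head: x -41 to +41 mm, 54 mm wide (y), top at z = 37 mm, housing underside at 7 mm. Narrower tail (44 mm wide, screen and keys) back to x = -106 mm. Origin: middle of the sensing pad's underside (pad out), below the middle of the head. 0.2 to 0.28 kg, centre of mass 20 mm behind the origin.
- meter_grip (a point): middle of the meter's head, 22 mm above the pad's underside, level with the dark index lines on its sides: grip the head here by its straight parallel sides, fingers closing along the meter's y
- pad_centre (a point): centre of the underside of the meter's sensing pad, a flat sprung pad 74 mm (x) by 46 mm (y) of black rubber and plastic under the head
- pad (a joint): how far the sprung pad is pushed into the meter: 0 out, 0.005 m fully in (bottomed). It needs 4 N to start moving (so it stays out under the meter's own weight), then 2 N more per mm, 14 N when fully in.
- pencil: bystander: flat carpenter's pencil, 150 mm plus its point (along its y), on the far strip of the board; leave alone
- tape_measure: bystander: tape measure 42 x 64 mm, 34 mm tall, on the far strip of the board; leave alone
- masking_tape: bystander: roll of masking tape, 104 mm across, 36 mm tall, lying flat beyond the board
- filling_knife: bystander: filling knife, 200 mm long, steel blade 48 mm wide, lying flat beyond the board
- sanding_block: bystander: cork sanding block 68 x 115 mm, 33 mm tall, beyond the board

How it is judged:
By the outcome, as a careful person would: the job done as asked, in the order asked, and still so for the second after the job is handed in, while the arm keeps its last pose, push and grip.
It also fails if it takes over 72 s, if anything falls off the work surface, if the arm or the gripper's body presses on something with over 40 N, if the wrist force passes 120 N, or if a joint passes its speed limit or range.

## Working session

There is one attempt and no reset: what is moved stays moved. The work goes in short steps, Python scripts to look and compute and a shell command to move; the robot and the scene stay as the last step left them, time stands still between calls to the robot, and variables do not carry over. Pictures are saved under pics/ and viewed, at most 10 in all, crops included, and the job is handed in when it is done.

```bash
mkdir -p pics; ls; python3 - <<'E'
from bench import bot, eyes
import cv2,numpy as np,json
s=bot.sense();print(s)
for n in ["top","side","wrist"]:
    c=eyes.camera(n);cv2.imwrite(f"pics/{n}0.png",c["frame"][:,:,::-1])
    print(n,{k:(np.round(v,4).tolist() if k!='frame' else v.shape) for k,v in c.items()})
E
```

```text
pics
{'time_s': 0.0, 'joint_positions': array([ 6.33898447e+01,  1.72179812e+01,  8.71803340e+01,  9.30164865e-04,
        7.56707408e+01, -3.81447026e+00]), 'qvel': array([-0.00561085,  0.00999241,  0.00364892, -0.05515906,  0.01367125,
        0.06013856]), 'joint_torque': array([ 2.29971418e-03, -5.43498552e+01, -3.61794448e+01,  6.53403185e-05,
        3.98247968e-03, -3.46558613e-05]), 'position': array([0.21297656, 0.50683621, 0.23069854]), 'tcp_rot': array([-1.79931157e+02, -5.49296300e-03,  1.57204081e+02]), 'contact_force': array([0.05036135, 0.32442358, 0.6370099 ]), 'moment': array([-0.02405963, -0.03332956, -0.00518032]), 'gripper_force': 0.0, 'finger_gap': 0.08529004700639378}
top {'frame': (400, 640, 3), 'fx': 412.6263, 'fy': 412.6263, 'cx': 323.787, 'cy': 198.689, 'T': [[-0.0132, 0.996, -0.0883, 0.5005], [-0.9999, -0.013, 0.0033, -0.0063], [0.0022, 0.0883, 0.9961, 0.9836], [0.0, 0.0, 0.0, 1.0]]}
side {'frame': (400, 640, 3), 'fx': 399.1351, 'fy': 399.1351, 'cx': 321.378, 'cy': 199.4789, 'T': [[0.9988, 0.0288, -0.04, 0.5374], [-0.0492, 0.5309, -0.846, -0.76], [-0.0032, 0.8469, 0.5317, 0.5367], [0.0, 0.0, 0.0, 1.0]]}
wrist {'frame': (400, 640, 3), 'fx': 301.5135, 'fy': 301.5135, 'cx': 317.75, 'cy': 201.6658, 'tool_from_camera': [[-0.0009, 0.9574, 0.2889, 0.0735], [1.0, 0.0011, -0.0003, 0.0003], [-0.0006, 0.2889, -0.9574, -0.1425], [0.0, 0.0, 0.0, 1.0]]}
```

View pics/top0.png

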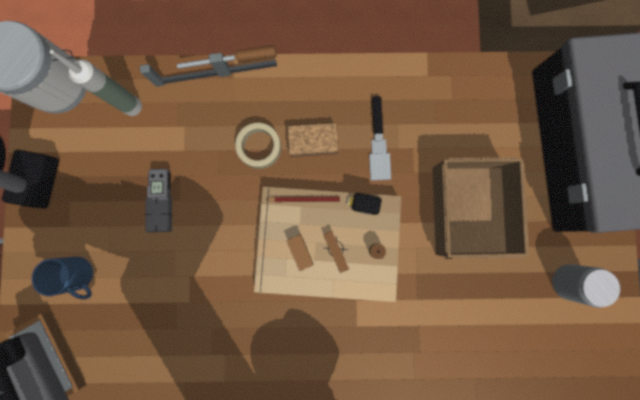

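View pics/side0.png

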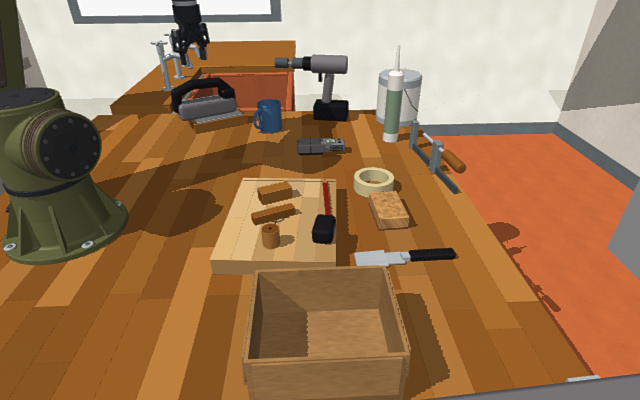

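The top view shows the board around (329,244), with its cut line on the left at u≈264. The block is at (299,250), the strip on the mark at (335,249), and the core at (377,250). The box is at (483,208). The meter is at (158,200), head towards the robot. The side view agrees.

```bash
cat > h.py <<'E'
from bench import bot, eyes
import cv2,numpy as np
from scipy.spatial.transform import Rotation as Ro
def shot(n):
    s=bot.sense(); c=eyes.camera(n)
    if n=="wrist":
        W=np.eye(4);W[:3,:3]=Ro.from_euler('xyz',s["tcp_rot"],degrees=True).as_matrix();W[:3,3]=s["position"]
        c["T"]=W@c["tool_from_camera"]
    return c
def ray(c,uv):
    uv=np.atleast_2d(np.array(uv,float))
    d=np.c_[(uv[:,0]-c["cx"])/c["fx"],-(uv[:,1]-c["cy"])/c["fy"],-np.ones(len(uv))]@c["T"][:3,:3].T
    return c["T"][:3,3],d
def onz(c,uv,z):
    o,d=ray(c,uv); return o+d*((z-o[2])/d[:,2])[:,None]
def tri(c1,u1,c2,u2):
    o1,a=ray(c1,u1);o2,b=ray(c2,u2);out=[]
    for x,y in zip(a,b):
        t=np.linalg.lstsq(np.c_[x,-y],o2-o1,rcond=None)[0]
        p,q=o1+t[0]*x,o2+t[1]*y; out.append([*(p+q)/2,np.linalg.norm(p-q)])
    return np.array(out)
def proj(c,P):
    p=(np.linalg.inv(c["T"])@np.r_[P,1])[:3]
    return c["cx"]-c["fx"]*p[0]/p[2], c["cy"]+c["fy"]*p[1]/p[2]
def delta(goal,yaw=None):
    "tool-axes shift to goal (xyz) and turn about tool z to yaw"
    s=bot.sense();R=Ro.from_euler('xyz',s["tcp_rot"],degrees=True)
    print("pose",s["position"].round(4),s["tcp_rot"].round(2),"t",round(s["time_s"],2),"shift",R.inv().apply(np.array(goal)-s["position"]).round(4),
      "rz" ,None if yaw is None else round(-((yaw-s["tcp_rot"][2]+180)%360-180),2))
E
python3 - <<'E'
from h import *
c=shot("top")
for n,uv,z in [("block",(299,250),.068),("strip",(335,249),.058),("core",(377,250),.076),("meter head",(158,217),.037),("box",(483,208),.1),("board",(329,244),.038),
 ("BL",(256,293),.038),("TL",(263,187),.038),("TR",(400,195),.038),("BR",(396,300),.038)]: print(n,onz(c,uv,z).round(3))
delta([.40,.02,.25],157.2)
w=shot("wrist"); print(w["T"].round(3))
E
```

```text
block [[0.469 0.047 0.068]]
strip [[ 0.47  -0.033  0.058]]
core [[ 0.467 -0.124  0.076]]
meter head [[0.547 0.371 0.037]]
box [[ 0.554 -0.351  0.1  ]]
board [[ 0.481 -0.02   0.038]]
BL [[0.373 0.146 0.038]]
TL [[0.613 0.13  0.038]]
TR [[ 0.591 -0.185  0.038]]
BR [[ 0.353 -0.169  0.038]]
pose [0.213  0.5069 0.2309] [-179.96   -0.    157.21] t 0.2 shift [-0.361  -0.3765 -0.0188] rz 0.01
[[ 0.388 -0.882 -0.266  0.145]
 [ 0.922  0.372  0.112  0.536]
 [-0.    -0.289  0.957  0.373]
 [ 0.     0.     0.     1.   ]]
```

```bash
python3 -m creep '[{"r":[0,0,-5.7],"finger_gap":0.085},{"r":[0,0,-5.7],"finger_gap":0.085},{"r":[0,0,-5.7],"finger_gap":0.085},{"r":[0,0,-5.7],"finger_gap":0.085},{"trans":[-0.015,-0.036,-0.001],"finger_gap":0.085},{"trans":[-0.015,-0.036,-0.001],"finger_gap":0.085},{"trans":[-0.015,-0.036,-0.001],"finger_gap":0.085},{"trans":[-0.015,-0.036,-0.001],"finger_gap":0.085},{"trans":[-0.015,-0.036,-0.001],"finger_gap":0.085},{"trans":[-0.015,-0.036,-0.001],"finger_gap":0.085},{"trans":[-0.015,-0.036,-0.001],"finger_gap":0.085},{"trans":[-0.015,-0.036,-0.001],"finger_gap":0.085}]'
python3 -m creep '[{"trans":[-0.015,-0.036,-0.001],"finger_gap":0.05},{"trans":[-0.015,-0.036,-0.001],"finger_gap":0.05},{"trans":[-0.015,-0.036,-0.001],"finger_gap":0.05},{"trans":[-0.015,-0.036,-0.001],"finger_gap":0.05},{"finger_gap":0.05}]'
python3 - <<'E'
from h import *
import pickle
s=bot.sense();print(s["position"],s["tcp_rot"],s["time_s"],s["finger_gap"])
c=shot("wrist");cv2.imwrite("pics/w1.png",c["frame"][:,:,::-1]);pickle.dump(c,open("w1.pkl","wb"))
E
```

```text
time_s: 1.25
position: [0.3332, 0.2173, 0.2394]
tcp_rot: [180.0, 0.0, -180.0]
contact_force: [1.1, -0.4, -0.0]
finger_gap: 0.0849
gripper_force: 0.0
time_s: 1.67
position: [0.3947, 0.0702, 0.2435]
tcp_rot: [-179.9, 0.0, 179.7]
contact_force: [0.6, 0.7, 0.2]
finger_gap: 0.0497
gripper_force: 0.0
[0.39474082 0.07019294 0.24349737] [-1.79944463e+02  4.60445111e-02  1.79691448e+02] 1.6667 0.04972336163115037
```

View pics/w1.png

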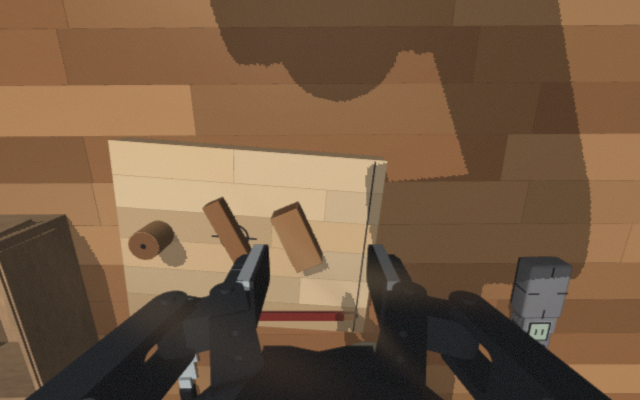

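The wrist view shows the core's top at (145,246), the strip around (228,230) and the block around (297,238). The ringed cross shows beside the strip at (236,235), and the cut line runs along (365,240). The meter head is at (542,290). I'll take a second viewpoint for triangulation.

```bash
python3 -m creep '[{"trans":[-0.015,-0.035,0],"finger_gap":0.05},{"trans":[-0.015,-0.035,0],"finger_gap":0.05},{"trans":[-0.015,-0.035,0],"finger_gap":0.05},{"trans":[-0.015,-0.035,0],"finger_gap":0.05},{"finger_gap":0.05},{"finger_gap":0.05}]'
python3 - <<'E'
from h import *
import pickle
c=shot("wrist");pickle.dump(c,open("w2.pkl","wb"));f=c["frame"]
d=pickle.load(open("w1.pkl","rb"))["frame"]
for n,g in (("w1",d),("w2",f)):
    hsv=cv2.cvtColor(g,cv2.COLOR_RGB2HSV)
    print(n,[ (p,g[p[1],p[0]].tolist(),hsv[p[1],p[0]].tolist()) for p in [(228,230),(297,238),(155,235),(145,250),(180,200),(140,170),(330,200)]])
cr=lambda g,x,y:cv2.resize(g[y:y+150,x:x+200],None,fx=4,fy=4,interpolation=cv2.INTER_CUBIC)
cv2.imwrite("pics/w2.png",f[:,:,::-1])
cv2.imwrite("pics/w1c.png",cr(d,130,140)[:,:,::-1])
E
```

```text
time_s: 2.22
position: [0.4533, -0.0652, 0.2428]
tcp_rot: [180.0, -0.1, 179.9]
contact_force: [0.3, -0.4, -0.6]
finger_gap: 0.0499
gripper_force: 0.0
w1 [((228, 230), [140, 100, 66], [14, 135, 140]), ((297, 238), [156, 115, 79], [14, 126, 156]), ((155, 235), [77, 57, 39], [14, 126, 77]), ((145, 250), [120, 85, 58], [13, 132, 120]), ((180, 200), [214, 187, 148], [18, 79, 214]), ((140, 170), [215, 187, 145], [18, 83, 215]), ((330, 200), [200, 174, 138], [17, 79, 200])]
w2 [((228, 230), [174, 149, 116], [17, 85, 174]), ((297, 238), [173, 149, 116], [17, 84, 173]), ((155, 235), [60, 50, 40], [15, 85, 60]), ((145, 250), [61, 50, 41], [14, 84, 61]), ((180, 200), [163, 122, 85], [14, 122, 163]), ((140, 170), [136, 104, 73], [15, 118, 136]), ((330, 200), [124, 106, 82], [17, 86, 124])]
```

View pics/w2.png

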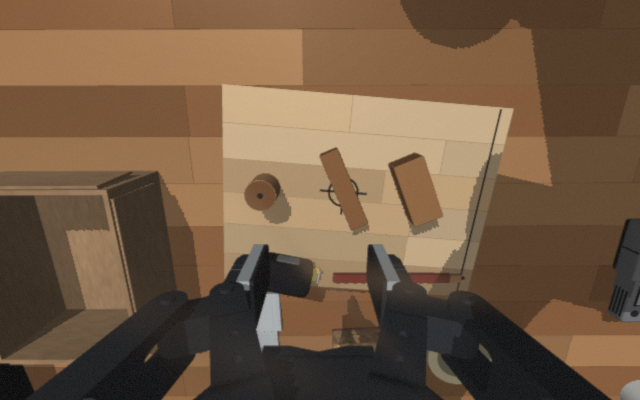

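The second view shows everything clear of the fingers: the core's top at (262,193), the strip at (344,190), the block at (416,190) and the ringed cross at (343,192). Next I segment the top faces in both views.

```bash
python3 - <<'E'
from h import *
import pickle
C=[pickle.load(open(f"w{i}.pkl","rb")) for i in (1,2)]
approx={"core":(.467,-.124,.076),"strip":(.47,-.033,.058),"block":(.469,.047,.068)}
top={"core":.076,"strip":.058,"block":.068}
res={}
for i,c in enumerate(C):
    hsv=cv2.cvtColor(c["frame"],cv2.COLOR_RGB2HSV)
    m=((hsv[...,1]>108)&(hsv[...,2]>95)&(hsv[...,0]<22)).astype(np.uint8)*255
    m=cv2.morphologyEx(m,cv2.MORPH_OPEN,np.ones((3,3)))
    cn,_=cv2.findContours(m,cv2.RETR_EXTERNAL,cv2.CHAIN_APPROX_NONE)
    for n,a in approx.items():
        u=proj(c,a); k=max((q for q in cn if 60<cv2.contourArea(q)<5000),key=lambda q:cv2.pointPolygonTest(q,u,True))
        r=cv2.minAreaRect(k); 
        P=onz(c,k[:,0,:],top[n])[:,:2].astype(np.float32)
        R=cv2.minAreaRect(P*1000); b=cv2.boxPoints(R); e=[b[1]-b[0],b[2]-b[1]]; e=max(e,key=np.linalg.norm)
        res[n,i]=r[0]
        print(n,i,np.round(r[0],1),"rect mm",np.round(R[0],1),np.round(R[1],1),"long dir",round(np.degrees(np.arctan2(e[1],e[0]))%180,1))
for n in approx:print(n,tri(C[0],[res[n,0]],C[1],[res[n,1]]).round(4))
# box rim corners, board corners (hand-read, w2)
c=C[1]
print("board",onz(c,[(222,85),(511,108)],.038).round(4))
print("box near rim",onz(c,[(160,173)],.1).round(3))
w=C[0];print("boardw1",onz(w,[(109,141),(385,161)],.038).round(4), tri(w,[(109,141),(385,161)],c,[(222,85),(511,108)]).round(4))
E
```

```text
core 0 [144.7 238.8] rect mm [ 457.1 -123.1] [33.2 51.9] long dir 161.4
strip 0 [224.2 230. ] rect mm [455.9 -38.8] [75.2 21.2] long dir 23.2
block 0 [295.7 239.9] rect mm [463.8  45.3] [74.6 33.4] long dir 23.1
core 1 [259.2 193.1] rect mm [ 463.7 -127. ] [38.4 33.3] long dir 15.6
strip 1 [343.6 189.1] rect mm [465.5 -35. ] [94.4 21.6] long dir 23.1
block 1 [417.9 191. ] rect mm [464.9  44.8] [74.3 33.6] long dir 22.9
core [[ 0.4646 -0.1301  0.0641  0.0044]]
strip [[ 0.4587 -0.0377  0.06    0.0098]]
block [[4.64e-01 4.46e-02 6.65e-02 4.00e-04]]
board [[ 0.353  -0.1676  0.038 ]
 [ 0.3775  0.1483  0.038 ]]
box near rim [[ 0.437 -0.216  0.1  ]]
boardw1 [[ 0.3531 -0.1667  0.038 ]
 [ 0.3779  0.1484  0.038 ]] [[ 0.3531 -0.1681  0.0362  0.0004]
 [ 0.3777  0.1483  0.0382  0.0004]]
```

```bash
python3 - <<'E'
from h import *
import pickle
C=[pickle.load(open(f"w{i}.pkl","rb")) for i in (1,2)]
ho=[]
for c,(u,v) in zip(C,[(144,246),(261,195)]):
    g=cv2.cvtColor(c["frame"],cv2.COLOR_RGB2GRAY)[v-7:v+8,u-7:u+8].astype(float); w=np.clip(g.min()+25-g,0,None)
    yy,xx=np.mgrid[v-7:v+8,u-7:u+8]; ho.append([(w*xx).sum()/w.sum(),(w*yy).sum()/w.sum()])
print(ho,tri(C[0],[ho[0]],C[1],[ho[1]]).round(4),onz(C[0],ho[0],.076),onz(C[1],ho[1],.076),onz(C[1],[(262,193)],.076))
t=shot("top");print("box",onz(t,[(443,160),(520,160),(526,255),(446,257)],.1).round(3))
delta([.463,-.125,.046],-157)
E
```

```text
[[np.float64(142.74551971326164), np.float64(246.2258064516129)], [np.float64(259.5989847715736), np.float64(195.53299492385787)]] [[ 0.466  -0.1266  0.0765  0.    ]] [[ 0.46629706 -0.1269049   0.076     ]] [[ 0.466187   -0.12668012  0.076     ]] [[ 0.46340122 -0.12396779  0.076     ]]
box [[ 0.66  -0.269  0.1  ]
 [ 0.658 -0.436  0.1  ]
 [ 0.453 -0.438  0.1  ]
 [ 0.451 -0.267  0.1  ]]
pose [ 0.4529 -0.0637  0.2431] [ 1.7998e+02 -3.0000e-02 -1.7994e+02] t 2.32 shift [-0.0101 -0.0613  0.1971] rz -22.94
```

```bash
python3 -m creep '[{"trans":[-0.0066,-0.0316,0],"finger_gap":0.06},{"trans":[-0.0066,-0.0316,0],"finger_gap":0.06},{"trans":[0,0,0.04],"finger_gap":0.06},{"trans":[0,0,0.04],"finger_gap":0.06},{"trans":[0,0,0.04],"finger_gap":0.06},{"trans":[0,0,0.04],"finger_gap":0.06},{"trans":[0,0,0.025],"finger_gap":0.06},{"trans":[0,0,0.012],"finger_gap":0.06},{"finger_gap":0.06},{"finger_gap":0.02},{"finger_gap":0.02},{"finger_gap":0.02}]'
python3 -m creep '[{"finger_gap":0.02},{"finger_gap":0.02},{"finger_gap":0.02},{"finger_gap":0.02}]'; python3 -c "
from h import *
delta([.50,-.35,.17])"
```

```text
time_s: 3.32
position: [0.4673, -0.1279, 0.048]
tcp_rot: [-179.9, 0.2, -180.0]
contact_force: [0.2, 1.0, 0.6]
finger_gap: 0.0336
gripper_force: 59.6
time_s: 3.65
position: [0.4673, -0.128, 0.048]
tcp_rot: [-180.0, 0.2, -180.0]
contact_force: [0.3, 4.5, 9.0]
finger_gap: 0.0334
gripper_force: 59.9
pose [ 0.4673 -0.128   0.048 ] [-1.7997e+02  1.6000e-01 -1.7999e+02] t 3.65 shift [-0.033  -0.2221 -0.1218] rz None
```

```bash
python3 -m creep '[{"trans":[0,0,-0.02],"finger_gap":0.02},{"trans":[0,0,-0.035],"finger_gap":0.02},{"trans":[0,0,-0.04],"finger_gap":0.02},{"trans":[0,0,-0.03],"finger_gap":0.02},{"trans":[-0.005,-0.032,0],"finger_gap":0.02},{"trans":[-0.005,-0.038,0],"finger_gap":0.02},{"trans":[-0.005,-0.038,0],"finger_gap":0.02},{"trans":[-0.005,-0.038,0],"finger_gap":0.02},{"trans":[-0.005,-0.038,0],"finger_gap":0.02},{"trans":[-0.005,-0.038,0],"finger_gap":0.02},{"trans":[0,0,0.03],"finger_gap":0.02},{"trans":[0,0,0.04],"finger_gap":0.02}]'
python3 -m creep '[{"trans":[0,0,0.035],"finger_gap":0.02},{"finger_gap":0.02},{"finger_gap":0.05},{"finger_gap":0.05},{"finger_gap":0.05},{"trans":[0,0,-0.03],"finger_gap":0.05},{"trans":[0,0,-0.04],"finger_gap":0.05},{"trans":[0,0,-0.035],"finger_gap":0.05}]'; python3 -c "
from h import *
delta([.4655,-.035,.042],-157)"
```

```text
time_s: 4.65
position: [0.4976, -0.3531, 0.1042]
tcp_rot: [-179.7, 0.4, 179.9]
contact_force: [0.8, 0.6, -2.2]
finger_gap: 0.0333
gripper_force: 59.7
time_s: 5.32
position: [0.4967, -0.3502, 0.1755]
tcp_rot: [-179.9, 0.1, -180.0]
contact_force: [0.9, -0.0, 0.9]
finger_gap: 0.0503
gripper_force: 0.0
pose [ 0.4967 -0.3502  0.1755] [-1.7989e+02  1.3000e-01 -1.7998e+02] t 5.32 shift [0.0314 0.3154 0.1328] rz -22.98
```

```bash
python3 -m creep '[{"trans":[0.0035,0.035,0],"finger_gap":0.05},{"trans":[0.0035,0.035,0],"finger_gap":0.05},{"trans":[0.0035,0.035,0],"finger_gap":0.05},{"trans":[0.0035,0.035,0],"finger_gap":0.05},{"trans":[0.0035,0.035,0],"finger_gap":0.05},{"trans":[0.0035,0.035,0],"finger_gap":0.05},{"trans":[0.0035,0.035,0],"finger_gap":0.05},{"trans":[0.0035,0.035,0],"finger_gap":0.05},{"r":[0,0,-5.75],"trans":[0.0035,0.035,0],"finger_gap":0.05},{"r":[0,0,-5.75],"finger_gap":0.05},{"r":[0,0,-5.75],"finger_gap":0.05},{"r":[0,0,-5.75],"finger_gap":0.05}]'
python3 -m creep '[{"trans":[0,0,0.035],"finger_gap":0.05},{"trans":[0,0,0.035],"finger_gap":0.05},{"trans":[0,0,0.03],"finger_gap":0.05},{"finger_gap":0.05}]';python3 -c "
from h import *
delta([.4655,-.035,.042],-157)"
```

```text
time_s: 6.32
position: [0.4654, -0.0344, 0.1736]
tcp_rot: [-179.9, 0.2, -156.6]
contact_force: [0.2, -0.1, -0.4]
finger_gap: 0.05
gripper_force: 0.0
time_s: 6.65
position: [0.4631, -0.0348, 0.0686]
tcp_rot: [179.9, -0.2, -157.0]
contact_force: [-0.3, 0.2, -0.2]
finger_gap: 0.0498
gripper_force: 0.0
pose [ 0.4631 -0.0348  0.0686] [ 179.86   -0.22 -156.98] t 6.65 shift [-0.0022 -0.0012  0.0266] rz 0.02
```

```bash
python3 -m creep '[{"trans":[0,0,0.015],"finger_gap":0.05},{"trans":[0,0,0.011],"finger_gap":0.05},{"finger_gap":0.05},{"finger_gap":0.01},{"finger_gap":0.01},{"finger_gap":0.01},{"finger_gap":0.01},{"finger_gap":0.01},{"finger_gap":0.01}]';python3 -c "
from h import *
delta([.555,-.35,.18],180)"
```

```text
time_s: 7.4
position: [0.4659, -0.0353, 0.0475]
tcp_rot: [-179.9, 0.2, -157.0]
contact_force: [-3.9, -0.5, 11.7]
finger_gap: 0.0199
gripper_force: 59.1
pose [ 0.4659 -0.0353  0.0475] [-1.7990e+02  1.5000e-01 -1.5699e+02] t 7.4 shift [ 0.0407 -0.3247 -0.1321] rz 23.01
```

```bash
python3 -m creep '[{"trans":[0,0,-0.02],"finger_gap":0.01},{"trans":[0,0,-0.035],"finger_gap":0.01},{"trans":[0,0,-0.04],"finger_gap":0.01},{"trans":[0,0,-0.035],"finger_gap":0.01},{"trans":[0.0025,-0.037,0],"finger_gap":0.01},{"trans":[0.0025,-0.037,0],"finger_gap":0.01},{"trans":[0.0025,-0.037,0],"finger_gap":0.01},{"trans":[0.0025,-0.037,0],"finger_gap":0.01},{"trans":[0.0025,-0.037,0],"finger_gap":0.01},{"trans":[0.0025,-0.037,0],"finger_gap":0.01},{"trans":[0.0025,-0.037,0],"finger_gap":0.01},{"trans":[0.0025,-0.037,0],"finger_gap":0.01}]'
python3 -m creep '[{"trans":[0.0025,-0.037,0],"finger_gap":0.01},{"trans":[0,0,0.03],"finger_gap":0.01},{"trans":[0,0,0.04],"finger_gap":0.01},{"trans":[0,0,0.025],"finger_gap":0.01},{"finger_gap":0.05},{"finger_gap":0.05},{"finger_gap":0.05},{"trans":[0,0,-0.03],"finger_gap":0.05},{"trans":[0,0,-0.04],"finger_gap":0.05},{"trans":[0,0,-0.03],"finger_gap":0.05}]'; python3 -c "
from h import *
delta([.4645,.045,.045],-157)"
```

```text
time_s: 8.4
position: [0.5624, -0.3173, 0.1768]
tcp_rot: [-179.9, 0.0, -157.0]
contact_force: [0.5, 0.7, 0.9]
finger_gap: 0.0204
gripper_force: 59.3
time_s: 9.23
position: [0.5778, -0.3464, 0.1864]
tcp_rot: [-179.6, -0.1, -157.5]
contact_force: [0.2, -0.2, 0.3]
finger_gap: 0.0499
gripper_force: 0.0
pose [ 0.5778 -0.3464  0.1864] [-1.7956e+02 -9.0000e-02 -1.5754e+02] t 9.23 shift [-0.0451  0.4061  0.1381] rz -0.54
```

```bash
python3 -m creep '[{"trans":[-0.0041,0.037,0],"finger_gap":0.06},{"trans":[-0.0041,0.037,0],"finger_gap":0.06},{"trans":[-0.0041,0.037,0],"finger_gap":0.06},{"trans":[-0.0041,0.037,0],"finger_gap":0.06},{"trans":[-0.0041,0.037,0],"finger_gap":0.06},{"trans":[-0.0041,0.037,0],"finger_gap":0.06},{"trans":[-0.0041,0.037,0],"finger_gap":0.06},{"trans":[-0.0041,0.037,0],"finger_gap":0.06},{"trans":[-0.0041,0.037,0],"finger_gap":0.06},{"trans":[-0.0041,0.037,0],"finger_gap":0.06},{"trans":[-0.0041,0.037,0],"finger_gap":0.06},{"finger_gap":0.06}]'
python3 -m creep '[{"trans":[0,0,0.035],"finger_gap":0.06},{"trans":[0,0,0.035],"finger_gap":0.06},{"trans":[0,0,0.025],"finger_gap":0.06},{"finger_gap":0.06}]';python3 -c "
from h import *
delta([.4645,.045,.046],-157)"
```

```text
time_s: 10.23
position: [0.4626, 0.0518, 0.1817]
tcp_rot: [-179.8, -0.0, -157.3]
contact_force: [0.5, -0.6, 0.0]
finger_gap: 0.0603
gripper_force: 0.0
time_s: 10.57
position: [0.462, 0.0467, 0.082]
tcp_rot: [-179.9, -0.4, -157.5]
contact_force: [-0.4, 0.4, -0.6]
finger_gap: 0.06
gripper_force: 0.0
pose [0.462  0.0467 0.082 ] [-179.88   -0.43 -157.54] t 10.57 shift [-0.0019 -0.0025  0.036 ] rz -0.54
```

```bash
python3 -m creep '[{"trans":[-0.001,-0.002,0.02],"finger_gap":0.06},{"trans":[0,0,0.015],"finger_gap":0.06},{"finger_gap":0.06},{"finger_gap":0.02},{"finger_gap":0.02},{"finger_gap":0.02},{"finger_gap":0.02},{"finger_gap":0.02}]';python3 -c "
from h import *
delta([.54,-.34,.19],-157)"
```

```text
time_s: 11.23
position: [0.466, 0.0451, 0.0513]
tcp_rot: [-179.7, -0.1, -157.5]
contact_force: [-1.8, -0.9, 11.0]
finger_gap: 0.0323
gripper_force: 60.2
pose [0.466  0.0451 0.0513] [-1.7974e+02 -7.0000e-02 -1.5754e+02] t 11.23 shift [ 0.0789 -0.3848 -0.1369] rz -0.54
```

```bash
python3 -m creep '[{"trans":[0,0,-0.02],"finger_gap":0.02},{"trans":[0,0,-0.04],"finger_gap":0.02},{"trans":[0,0,-0.04],"finger_gap":0.02},{"trans":[0,0,-0.037],"finger_gap":0.02},{"trans":[0.0072,-0.035,0],"finger_gap":0.02},{"trans":[0.0072,-0.035,0],"finger_gap":0.02},{"trans":[0.0072,-0.035,0],"finger_gap":0.02},{"trans":[0.0072,-0.035,0],"finger_gap":0.02},{"trans":[0.0072,-0.035,0],"finger_gap":0.02},{"trans":[0.0072,-0.035,0],"finger_gap":0.02},{"trans":[0.0072,-0.035,0],"finger_gap":0.02},{"trans":[0.0072,-0.035,0],"finger_gap":0.02}]'
python3 -m creep '[{"trans":[0.0072,-0.035,0],"finger_gap":0.02},{"trans":[0.0072,-0.035,0],"finger_gap":0.02},{"trans":[0.0072,-0.035,0],"finger_gap":0.02},{"trans":[0,0,0.03],"finger_gap":0.02},{"trans":[0,0,0.035],"finger_gap":0.02},{"trans":[0,0,0.03],"finger_gap":0.02},{"finger_gap":0.02},{"finger_gap":0.06},{"finger_gap":0.06},{"finger_gap":0.06}]'
python3 -m creep '[{"trans":[0,0,-0.03],"finger_gap":0.07},{"trans":[0,0,-0.04],"finger_gap":0.07},{"trans":[0,0,-0.04],"finger_gap":0.07},{"trans":[0,0,-0.04],"finger_gap":0.085}]'; python3 -c "
from h import *
delta([.42,-.0,.25],180)
t=shot('top')['frame'];s=shot('side')['frame'];w=shot('wrist')['frame']
cv2.imwrite('pics/a1.png',np.vstack([np.hstack([t[120:310,130:530],s[170:360,200:600]])])[:,:,::-1])"
```

```text
time_s: 12.23
position: [0.5189, -0.2369, 0.1889]
tcp_rot: [-179.7, -0.2, -157.6]
contact_force: [0.2, -0.5, -0.8]
finger_gap: 0.0325
gripper_force: 60.2
time_s: 13.07
position: [0.5429, -0.3367, 0.0955]
tcp_rot: [-179.4, -0.5, -158.2]
contact_force: [0.8, 0.3, 0.6]
finger_gap: 0.0597
gripper_force: 0.0
time_s: 13.4
position: [0.5427, -0.3343, 0.2466]
tcp_rot: [-179.4, -0.5, -158.2]
contact_force: [-0.1, -0.5, -0.2]
finger_gap: 0.0798
gripper_force: 0.0
pose [ 0.5427 -0.3343  0.2466] [-179.45   -0.51 -158.19] t 13.4 shift [-0.0102  0.3559 -0.0069] rz 21.81
```

View pics/a1.png

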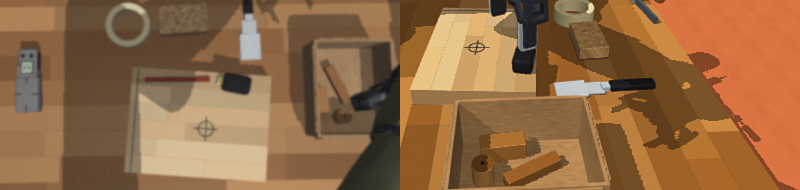

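Both crops show all three offcuts inside the box and the board clear, with the ringed cross at (205,128) in the left crop. Next I'll view the mark and the meter from the wrist.

```bash
python3 -m creep '[{"r":[0,0,5.45],"finger_gap":0.085},{"r":[0,0,5.45],"finger_gap":0.085},{"r":[0,0,5.45],"finger_gap":0.085},{"r":[0,0,5.45],"finger_gap":0.085},{"trans":[0.011,0.036,0],"finger_gap":0.085},{"trans":[0.011,0.036,0],"finger_gap":0.085},{"trans":[0.011,0.036,0],"finger_gap":0.085},{"trans":[0.011,0.036,0],"finger_gap":0.085},{"trans":[0.011,0.036,0],"finger_gap":0.085},{"trans":[0.011,0.036,0],"finger_gap":0.085},{"trans":[0.011,0.036,0],"finger_gap":0.085},{"trans":[0.011,0.036,0],"finger_gap":0.085}]'
python3 -m creep '[{"trans":[0.011,0.036,0],"finger_gap":0.085},{"finger_gap":0.085},{"finger_gap":0.085}]'
python3 - <<'E'
from h import *
import pickle
c=shot("wrist");pickle.dump(c,open("m1.pkl","wb"));cv2.imwrite("pics/m1.png",c["frame"][:,:,::-1])
delta([.45,.2,.25],180); print(proj(c,[.467,-.04,.038]),proj(c,[.547,.371,.037]))
E
```

```text
time_s: 14.55
position: [0.4538, -0.045, 0.2402]
tcp_rot: [-179.4, -0.3, 180.0]
contact_force: [0.6, -0.1, 0.5]
finger_gap: 0.085
gripper_force: 0.0
time_s: 14.8
position: [0.4434, -0.0092, 0.2402]
tcp_rot: [-179.4, -0.3, -179.8]
contact_force: [0.3, -1.2, 0.8]
finger_gap: 0.0849
gripper_force: 0.0
pose [ 0.4438 -0.0103  0.24  ] [-179.38   -0.34 -179.91] t 14.85 shift [-0.0065  0.2101 -0.0123] rz 0.09
(np.float64(293.30671762491227), np.float64(196.71034498971287)) (np.float64(621.9151985552063), np.float64(259.5180718994245))
```

Second place: y≈0.2, with the tilt corrected on the way. It sees both mark and meter.

```bash
python3 -m creep '[{"r":[0.6,0,0],"trans":[-0.006,0.03,0],"finger_gap":0.085},{"r":[0,0.3,0],"trans":[-0.006,0.035,0],"finger_gap":0.085},{"trans":[-0.006,0.035,0],"finger_gap":0.085},{"trans":[-0.006,0.035,0],"finger_gap":0.085},{"trans":[-0.006,0.035,0],"finger_gap":0.085},{"trans":[-0.006,0.035,0],"finger_gap":0.085},{"finger_gap":0.085},{"finger_gap":0.085},{"finger_gap":0.085}]'
python3 - <<'E'
from h import *
import pickle
s=bot.sense();print(s["position"],s["tcp_rot"])
c=shot("wrist");pickle.dump(c,open("m2.pkl","wb"))
f=c["frame"].copy();a=pickle.load(open("m1.pkl","rb"))["frame"]
z=lambda g,x,y,w,h,k:cv2.resize(g[y:y+h,x:x+w],(w*k,h*k),interpolation=cv2.INTER_CUBIC)
print(proj(c,[.467,-.04,.038]),proj(c,[.547,.371,.037]))
u,v=map(int,proj(c,[.467,-.04,.038]));print(u,v)
P=np.hstack([z(a,253,157,80,80,4),z(f,max(u-40,0),v-40,80,80,4)])
Q=cv2.resize(f,(640,400)); Q2=z(f,440,130,200,130,3)
out=np.zeros((320+280,800,3),np.uint8);out[:320,:640]=P;out[320:600,:448]=cv2.resize(f,(448,280));
cv2.imwrite("pics/m2.png",out[:,:,::-1]);cv2.imwrite("pics/m2full.png",f[:,:,::-1])
E
```

```text
time_s: 15.6
position: [0.4802, 0.1933, 0.2349]
tcp_rot: [-178.8, -0.7, 179.9]
contact_force: [-0.8, -0.9, 0.1]
finger_gap: 0.0852
gripper_force: 0.0
[0.4801508  0.19331838 0.23486302] [-178.77194888   -0.7315122   179.94434918]
(np.float64(118.91277605213816), np.float64(167.79586628394873)) (np.float64(468.74914151592634), np.float64(234.297036738349))
118 167
```

View pics/m2.png

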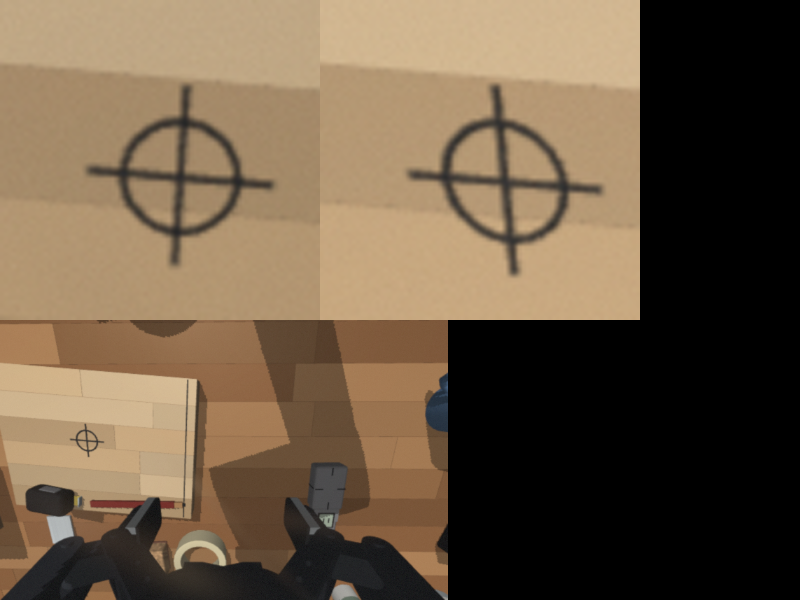

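```bash
python3 -m creep '[{"r":[-0.6,-0.35,0],"trans":[-0.016,0.035,0],"finger_gap":0.085},{"r":[-0.6,-0.35,0],"trans":[-0.016,0.035,0],"finger_gap":0.085},{"trans":[-0.016,0.035,0],"finger_gap":0.085},{"trans":[-0.016,0.035,0],"finger_gap":0.085},{"trans":[-0.016,0.035,0],"finger_gap":0.085},{"finger_gap":0.085},{"finger_gap":0.085},{"finger_gap":0.085}]'
python3 - <<'E'
from h import *
import pickle
s=bot.sense();print(s["position"],s["tcp_rot"])
c=shot("wrist");pickle.dump(c,open("m3.pkl","wb"))
C=[pickle.load(open(f"m{i}.pkl","rb")) for i in (1,2,3)]
f=c["frame"];u,v=map(int,proj(c,[.547,.371,.037]));print(u,v)
a=C[1]["frame"]
z=lambda g,x,y,w,h,k:cv2.resize(g[y:y+h,x:x+w],(w*k,h*k),interpolation=cv2.INTER_CUBIC)
cv2.imwrite("pics/m3.png",np.hstack([z(f,u-65,v-60,130,150,4)[:600,:400*1+120],z(a,434,190,70,150,4)])[:,:,::-1]);
pts=[]
for c,(u,v) in zip(C,[(298,201),(124,172)]):
    g=cv2.cvtColor(c["frame"],cv2.COLOR_RGB2GRAY)[v-30:v+31,u-30:u+31].astype(float)
    w=(g<95)*1.; n,l,st,_=cv2.connectedComponentsWithStats(w.astype(np.uint8)); k=1+np.argmax(st[1:,4]); yy,xx=np.mgrid[v-30:v+31,u-30:u+31]
    q=l==k; 
    (cx,cy),_,_=cv2.fitEllipse(cv2.convexHull(np.argwhere(q&(np.hypot(xx-u,yy-v)<18))[:,::-1].astype(np.int32)))
    pts.append([xx[q].mean(),yy[q].mean()]);print(st[k],pts[-1],cx+u-30,cy+v-30, onz(c,pts[-1],.038))
print(tri(C[0],[pts[0]],C[1],[pts[1]]).round(4))
E
```

```text
time_s: 16.32
position: [0.5601, 0.3678, 0.2336]
tcp_rot: [-180.0, -0.0, 179.9]
contact_force: [-0.9, -0.1, -0.1]
finger_gap: 0.0847
gripper_force: 0.0
[0.56013014 0.36781872 0.23361754] [-1.79970820e+02 -2.47410612e-02  1.79919217e+02]
320 166
[  7   8  46  44 326] [np.float64(297.7730061349693), np.float64(200.47852760736197)] 297.8964366912842 201.01236724853516 [[ 0.47163984 -0.0347627   0.038     ]]
[  7   7  47  46 310] [np.float64(123.31612903225806), np.float64(171.0225806451613)] 123.87382698059082 171.98771858215332 [[ 0.47075529 -0.03553483  0.038     ]]
[[ 0.4708 -0.0346  0.0396  0.0007]]
```

View pics/m3.png

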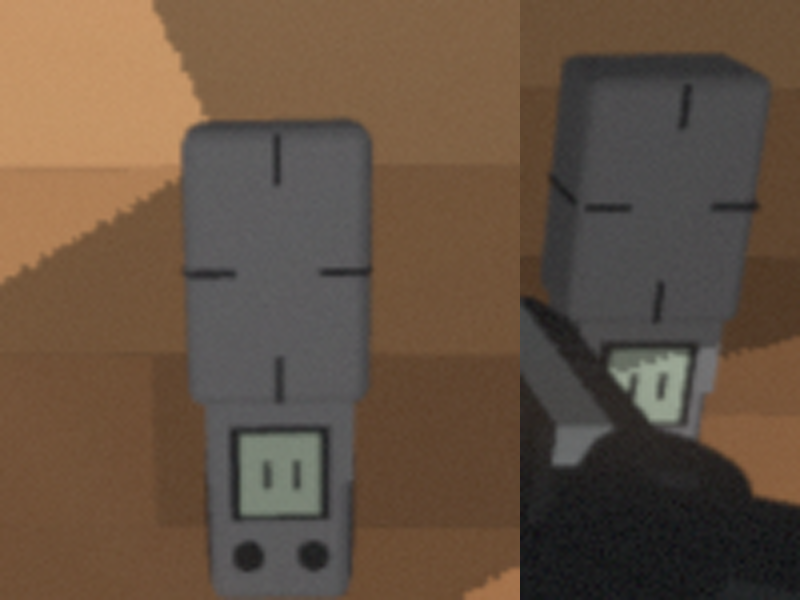

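m3 shows the meter head's index lines crossing at crop (278,272), with its axis running almost straight down the image. In the m2 crop the crossing is at (151,207).

```bash
python3 - <<'E'
from h import *
import pickle
C=[pickle.load(open(f"m{i}.pkl","rb")) for i in (1,2,3)]
q3=lambda x,y:(255+x/4-.4,106+y/4-.4)
q2=lambda x,y:(434+x/4-.4,190+y/4-.4)
A=[q3(278.5,272),q3(277,135),q3(280,402)];B=[q2(151,207),q2(166,85),q2(137,320)]
print(tri(C[2],A,C[1],B).round(4)); print(onz(C[2],A,.037).round(4),onz(C[1],B,.037).round(4))
P=onz(C[2],[q3(277,135),q3(280,402),q3(184,273),q3(371,271)],.037)
for i in (0,2): d=P[i]-P[i+1] if i==0 else P[3]-P[2]; print(np.linalg.norm(d),np.degrees(np.arctan2(d[1],d[0])))
print("mark",tri(C[0],[(297.9,201.05)],C[1],[(123.9,172.05)]).round(4),onz(C[0],[(297.9,201.05)],.038),onz(C[1],[(123.9,172.05)],.038))
m=onz(C[0],np.array([(88,170),(272,185),(186,86),(174,264)])/4+[252.6,156.6],.038);print(m.round(4))
for d in (m[1]-m[0],m[3]-m[2]):print(np.degrees(np.arctan2(d[1],d[0])))
w=pickle.load(open("w2.pkl","rb"));
delta([.5465,.37,.03])
E
```

```text
[[5.559e-01 3.754e-01 3.710e-02 5.000e-04]
 [5.174e-01 3.749e-01 3.620e-02 5.000e-04]
 [5.944e-01 3.762e-01 3.710e-02 4.000e-04]]
[[0.5556 0.3755 0.037 ]
 [0.5171 0.375  0.037 ]
 [0.5946 0.3761 0.037 ]] [[0.5561 0.3754 0.037 ]
 [0.5174 0.3744 0.037 ]
 [0.5942 0.3763 0.037 ]]
0.07746786185219459 -179.14482026851033
0.05343069001416621 90.48831394805853
mark [[ 4.719e-01 -3.450e-02  3.890e-02  3.000e-04]] [[ 0.47234981 -0.03462274  0.038     ]] [[ 0.47195745 -0.03506886  0.038     ]]
[[ 0.4701 -0.0624  0.038 ]
 [ 0.4744 -0.0075  0.038 ]
 [ 0.4444 -0.0328  0.038 ]
 [ 0.4998 -0.0373  0.038 ]]
85.4383084399034
-4.657890904081108
pose [0.5601 0.3677 0.2342] [-1.7999e+02  2.0000e-02  1.7990e+02] t 16.37 shift [0.0136 0.0023 0.2042] rz None
```

```bash
python3 -m creep '[{"r":[0,0,-0.9],"trans":[0.0042,0.0077,0],"finger_gap":0.07},{"trans":[0,0,0.035],"finger_gap":0.07},{"trans":[0,0,0.04],"finger_gap":0.07},{"trans":[0,0,0.04],"finger_gap":0.07},{"trans":[0,0,0.035],"finger_gap":0.07},{"trans":[0,0,0.015],"finger_gap":0.07},{"finger_gap":0.07},{"finger_gap":0.07},{"finger_gap":0.07}]';python3 -c "
from h import *
delta([.5559,.3754,.006],-179.2);print(bot.sense()['contact_force'])"
```

```text
time_s: 17.12
position: [0.5563, 0.3774, 0.0713]
tcp_rot: [179.9, 0.2, -179.1]
contact_force: [1.1, -0.5, 0.0]
finger_gap: 0.0698
gripper_force: 0.0
pose [0.5563 0.3774 0.0713] [ 1.7991e+02  1.7000e-01 -1.7910e+02] t 17.12 shift [ 0.0006 -0.0021  0.0653] rz 0.1
[ 1.06197654 -0.49419854  0.02993898]
```

```bash
python3 -m creep '[{"r":[0,0.15,0],"trans":[0,-0.0015,0.025],"finger_gap":0.07},{"trans":[0,0,0.02],"finger_gap":0.07},{"trans":[0,0,0.012],"finger_gap":0.064},{"trans":[0,0,0.006],"finger_gap":0.062},{"finger_gap":0.062},{"finger_gap":0.062}]';python3 -c "
from h import *
delta([.5559,.3754,.006],-179.2);print(bot.sense()['contact_force'])"
```

```text
time_s: 17.62
position: [0.556, 0.376, 0.0071]
tcp_rot: [180.0, -0.1, -179.1]
contact_force: [0.0, 0.8, -0.1]
finger_gap: 0.062
gripper_force: 0.0
pose [0.556  0.376  0.0071] [ 1.7996e+02 -7.0000e-02 -1.7909e+02] t 17.62 shift [ 0.0001 -0.0006  0.0011] rz 0.11
[ 0.0351891   0.82944537 -0.07973949]
```

```bash
python3 -m creep '[{"finger_gap":0.045},{"finger_gap":0.045},{"finger_gap":0.045},{"finger_gap":0.045},{"finger_gap":0.045}]'
```

```text
time_s: 18.03
position: [0.556, 0.376, 0.0066]
tcp_rot: [179.9, -0.0, -179.1]
contact_force: [2.8, 0.6, 3.9]
finger_gap: 0.0531
gripper_force: 65.3
```

```bash
python3 -m creep '[{"trans":[0,0,-0.015],"finger_gap":0.045},{"trans":[0,0,-0.03],"finger_gap":0.045},{"trans":[0,0,-0.035],"finger_gap":0.045},{"trans":[0,0,-0.03],"finger_gap":0.045},{"trans":[0,0,-0.015],"finger_gap":0.045}]'
python3 -m creep '[{"trans":[0.004,-0.0171,0],"finger_gap":0.045},{"trans":[0.007,-0.032,0],"finger_gap":0.045},{"trans":[0.0075,-0.034,0],"finger_gap":0.045},{"trans":[0.0075,-0.034,0],"finger_gap":0.045},{"trans":[0.0075,-0.034,0],"finger_gap":0.045},{"trans":[0.0075,-0.034,0],"finger_gap":0.045},{"trans":[0.0075,-0.034,0],"finger_gap":0.045},{"trans":[0.0075,-0.034,0],"finger_gap":0.045},{"trans":[0.0075,-0.034,0],"finger_gap":0.045},{"trans":[0.0075,-0.034,0],"finger_gap":0.045},{"trans":[0.0075,-0.034,0],"finger_gap":0.045},{"trans":[0.0075,-0.034,0],"finger_gap":0.045}]'
python3 -m creep '[{"r":[0,0,4],"trans":[0.004,-0.018,0],"finger_gap":0.045},{"r":[0,0,6.5],"finger_gap":0.045},{"r":[0,0,6.5],"finger_gap":0.045},{"r":[0,0,6.5],"finger_gap":0.045},{"r":[0,0,6.5],"finger_gap":0.045},{"r":[0,0,6.5],"finger_gap":0.045},{"r":[0,0,6.5],"finger_gap":0.045},{"r":[0,0,6.5],"finger_gap":0.045},{"r":[0,0,6.5],"finger_gap":0.045},{"r":[0,0,6.5],"finger_gap":0.045},{"r":[0,0,6.5],"finger_gap":0.045},{"r":[0,0,6.5],"finger_gap":0.045}]'
python3 -m creep '[{"r":[0,0,6.5],"finger_gap":0.045},{"r":[0,0,6.5],"finger_gap":0.045},{"r":[0,0,4],"finger_gap":0.045},{"r":[0,0,2.9],"finger_gap":0.045},{"finger_gap":0.045},{"finger_gap":0.045}]';python3 -c "
from h import *
delta([.472,-.0347,.06],85.45);print(bot.sense())"
```

```text
time_s: 18.45
position: [0.5563, 0.376, 0.1357]
tcp_rot: [179.9, 0.0, -179.1]
contact_force: [0.6, -0.1, -0.3]
finger_gap: 0.0528
gripper_force: 64.7
time_s: 19.45
position: [0.4748, -0.0162, 0.1315]
tcp_rot: [180.0, -0.2, -179.1]
contact_force: [0.6, 0.3, -1.8]
finger_gap: 0.0533
gripper_force: 64.7
time_s: 20.45
position: [0.4717, -0.0328, 0.1314]
tcp_rot: [-179.8, -0.1, 105.1]
contact_force: [0.6, -0.3, -2.4]
finger_gap: 0.053
gripper_force: 64.7
time_s: 20.95
position: [0.4719, -0.0328, 0.1313]
tcp_rot: [-179.8, 0.0, 85.6]
contact_force: [0.9, 0.5, -1.8]
finger_gap: 0.0533
gripper_force: 64.7
pose [ 0.4719 -0.0328  0.1313] [-1.7982e+02  2.0000e-02  8.5600e+01] t 20.95 shift [-0.0019  0.0005  0.0713] rz 0.15
{'time_s': 20.95, 'joint_positions': array([-8.39926554e+00,  1.41148951e+01,  1.05473059e+02, -3.20338576e-02,
        6.05917868e+01, -3.98774190e+00]), 'qvel': array([-0.0892866 ,  0.13700354, -0.02887925,  0.06268746, -0.22348749,
       -0.70977612]), 'joint_torque': array([-1.91189989e-03, -4.75095856e+01, -3.22918975e+01, -3.09280946e-02,
        3.34527483e-02,  4.22076853e-01]), 'position': array([ 0.47190134, -0.03280185,  0.1312703 ]), 'tcp_rot': array([-1.79818753e+02,  1.52891983e-02,  8.56042738e+01]), 'contact_force': array([ 0.8830253 ,  0.52017664, -1.77670721]), 'moment': array([ 0.01932427, -0.02563568,  0.02001295]), 'gripper_force': 64.6919310092926, 'finger_gap': 0.0532794328322889}
```

```bash
python3 -m creep '[{"r":[0,0,0.15],"trans":[-0.0019,0.0005,0.02],"finger_gap":0.045},{"trans":[0,0,0.025],"finger_gap":0.045},{"trans":[0,0,0.015],"finger_gap":0.045},{"finger_gap":0.045},{"finger_gap":0.045}]';python3 - <<'E'
from h import *
import pickle
delta([.472,-.0347,.06],85.45);print(bot.sense()['contact_force'])
c=shot("wrist");s=shot("side");t=shot("top");pickle.dump((c,s,t),open("g1.pkl","wb"))
z=lambda g,x,y,w,h,k:cv2.resize(g[y:y+h,x:x+w],(w*k,h*k),interpolation=cv2.INTER_CUBIC)
o=np.zeros((600,800,3),np.uint8);o[:300,:480]=cv2.resize(c["frame"],(480,300));o[300:600,:400]=z(s["frame"],220,165,100,75,4);o[300:600,400:]=z(t["frame"],280,205,100,75,4)
cv2.imwrite("pics/g1.png",o[:,:,::-1])
E
```

```text
time_s: 21.37
position: [0.4721, -0.0348, 0.0711]
tcp_rot: [-179.8, 0.0, 85.4]
contact_force: [0.8, 0.3, -2.3]
finger_gap: 0.0532
gripper_force: 64.6
pose [ 0.4721 -0.0348  0.0711] [-1.7977e+02  1.0000e-02  8.5420e+01] t 21.37 shift [ 0.0001 -0.0001  0.0111] rz -0.03
[ 0.8085418   0.27812686 -2.3370953 ]
```

View pics/g1.png

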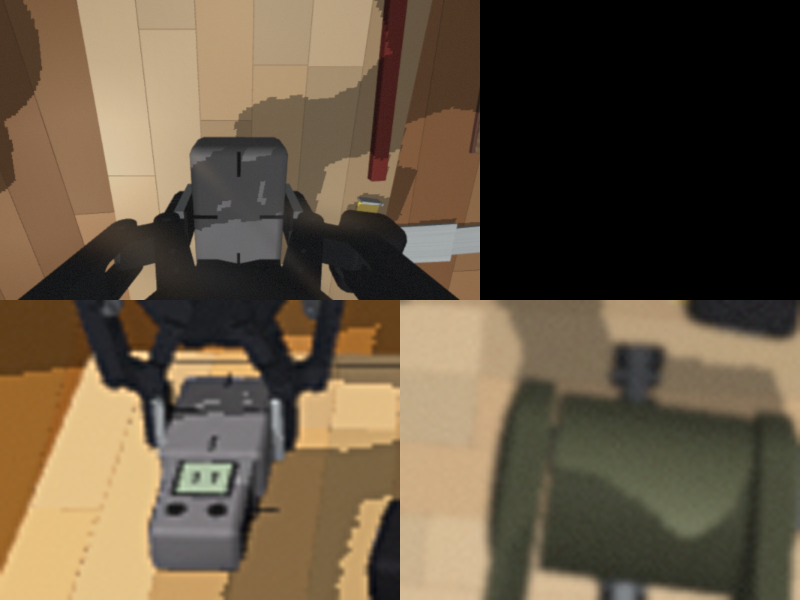

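```bash
python3 - <<'E'
from h import *
import pickle
c,s,t=pickle.load(open("g1.pkl","rb"))
print(tri(c,[(318.7,289.3)],s,[(274.6,192.4)]).round(4))
for z in (.0995,.1015,.1035):print(onz(c,[(318.7,289.3),(318.7,217),(318.7,343)],z).round(4).tolist())
# refine dark index lines in wrist view
g=cv2.cvtColor(c["frame"],cv2.COLOR_RGB2GRAY)
print(g[280:300,[262,268,274,362,368]].T.tolist()); print(g[206,306:332].tolist(),g[224,306:332].tolist())
E
```

```text
[[ 4.729e-01 -3.380e-02  1.013e-01  1.000e-04]]
[[0.4728, -0.0349, 0.0995], [0.4755, -0.0018, 0.0995], [0.4706, -0.0631, 0.0995]]
[[0.4729, -0.0336, 0.1015], [0.4755, -0.0011, 0.1015], [0.4707, -0.0613, 0.1015]]
[[0.473, -0.0323, 0.1035], [0.4756, -0.0004, 0.1035], [0.4708, -0.0596, 0.1035]]
[[63, 59, 63, 61, 61, 60, 54, 30, 20, 22, 24, 35, 58, 61, 59, 57, 59, 60, 58, 61], [70, 70, 66, 71, 68, 68, 65, 38, 18, 18, 23, 41, 61, 66, 70, 69, 68, 70, 69, 71], [70, 69, 70, 68, 69, 68, 67, 36, 26, 20, 24, 38, 63, 67, 72, 69, 67, 69, 69, 69], [71, 72, 72, 71, 71, 72, 68, 47, 35, 38, 42, 59, 94, 103, 103, 102, 102, 104, 102, 101], [71, 71, 71, 74, 88, 92, 96, 62, 46, 43, 49, 57, 90, 102, 103, 104, 102, 102, 101, 103]]
[65, 67, 66, 66, 66, 67, 70, 66, 65, 58, 38, 25, 24, 25, 31, 58, 65, 69, 84, 95, 95, 94, 95, 94, 94, 98] [69, 71, 71, 67, 68, 71, 70, 67, 68, 63, 36, 31, 25, 23, 36, 62, 70, 70, 71, 72, 68, 71, 69, 69, 68, 67]
```

```bash
python3 - <<'E'
from h import *
import pickle
c,s,t=pickle.load(open("g1.pkl","rb"))
g=cv2.cvtColor(cv2.imread("pics/a1.png"),cv2.COLOR_BGR2GRAY).astype(float)
P=[]
for (u,v),r in [((205,128),13),((476,47),14)]:
    q=g[v-r:v+r+1,u-r:u+r+1]; w=np.clip(np.median(q)-35-q,0,None); yy,xx=np.mgrid[v-r:v+r+1,u-r:u+r+1]
    P.append(((w*xx).sum()/w.sum(),(w*yy).sum()/w.sum()))
a=(P[0][0]+130,P[0][1]+120);b=(P[1][0]-400+200,P[1][1]+170)
print(a,b,onz(t,[a],.038).round(4),onz(s,[b],.038).round(4),tri(t,[a],s,[b]).round(4))
delta([.472,-.0347,.06],85.45)
E
```

```text
(np.float64(335.30615640599), np.float64(249.6855241264559)) (np.float64(275.7767145135566), np.float64(217.05741626794259)) [[ 0.4675 -0.0342  0.038 ]] [[ 0.4712 -0.0337  0.038 ]] [[ 0.4694 -0.034   0.0382  0.0038]]
pose [ 0.473  -0.0349  0.0722] [-1.7995e+02  3.0000e-02  8.5390e+01] t 21.52 shift [ 0.0001 -0.001   0.0122] rz -0.06
```

```bash
python3 -m creep '[{"trans":[-0.0004,-0.0012,0.012],"finger_gap":0.045},{"trans":[0,0,0.007],"finger_gap":0.045},{"trans":[0,0,0.003],"finger_gap":0.045},{"finger_gap":0.045},{"finger_gap":0.045},{"finger_gap":0.045}]'
python3 -c "
from h import *
delta([.472,-.0347,.0447],85.45);print(bot.sense()['contact_force'])"
```

```text
time_s: 22.02
position: [0.4714, -0.0351, 0.0495]
tcp_rot: [-179.9, 0.0, 85.4]
contact_force: [1.0, 0.4, -2.8]
finger_gap: 0.0529
gripper_force: 64.8
pose [ 0.4714 -0.0351  0.0495] [-1.7989e+02  2.0000e-02  8.5360e+01] t 22.02 shift [0.0005 0.0006 0.0048] rz -0.09
[ 1.02353853  0.35846222 -2.84606514]
```

```bash
python3 -m creep '[{"trans":[0,0,0.0015],"finger_gap":0.045},{"trans":[0,0,0.0015],"finger_gap":0.045},{"trans":[0,0,0.001],"finger_gap":0.045},{"finger_gap":0.045},{"finger_gap":0.045}]'
python3 -m creep '[{"trans":[0,0,0.001],"finger_gap":0.045},{"finger_gap":0.045},{"finger_gap":0.045}]'
```

```text
time_s: 22.43
position: [0.4712, -0.0351, 0.0452]
tcp_rot: [-179.9, 0.0, 85.4]
contact_force: [-0.6, 0.6, 2.6]
finger_gap: 0.0531
gripper_force: 65.4
time_s: 22.68
position: [0.4712, -0.0351, 0.0442]
tcp_rot: [-179.9, 0.0, 85.4]
contact_force: [-0.8, 0.5, 5.5]
finger_gap: 0.0531
gripper_force: 65.6
```

```bash
python3 -m creep '[{"trans":[0,0,0.0005],"finger_gap":0.045},{"finger_gap":0.045},{"finger_gap":0.045},{"finger_gap":0.045}]'
for i in 1 2 3 4; do python3 -m creep '[{"finger_gap":0.045},{"finger_gap":0.045}]' | grep -E "contact|pos"; done
python3 - <<'E'
from h import *
c=shot("wrist");s=shot("side");t=shot("top");z=lambda g,x,y,w,h,k:cv2.resize(g[y:y+h,x:x+w],(w*k,h*k),interpolation=cv2.INTER_CUBIC)
o=np.zeros((300,800,3),np.uint8);o[:,:400]=z(s["frame"],220,165,100,75,4);o[:250,400:]=cv2.resize(s["frame"],(400,250))
cv2.imwrite('pics/f.png',o[:,:,::-1])
g=cv2.cvtColor(c["frame"],cv2.COLOR_RGB2GRAY);print(g[280:300,268].tolist())
E
```

```text
time_s: 23.02
position: [0.4713, -0.0351, 0.0437]
tcp_rot: [-179.9, 0.0, 85.4]
contact_force: [-1.8, 1.5, 5.5]
finger_gap: 0.0529
gripper_force: 65.7
position: [0.4712, -0.0351, 0.0437]
contact_force: [-2.6, 1.0, 6.2]
position: [0.4712, -0.0351, 0.0437]
contact_force: [-1.6, 0.7, 5.9]
position: [0.4712, -0.0351, 0.0437]
contact_force: [-1.7, 0.9, 6.0]
position: [0.4713, -0.0351, 0.0437]
contact_force: [-1.9, 0.9, 5.7]
[63, 65, 64, 61, 64, 61, 61, 34, 22, 26, 19, 36, 58, 64, 61, 62, 61, 62, 61, 62]
```

View pics/f.png

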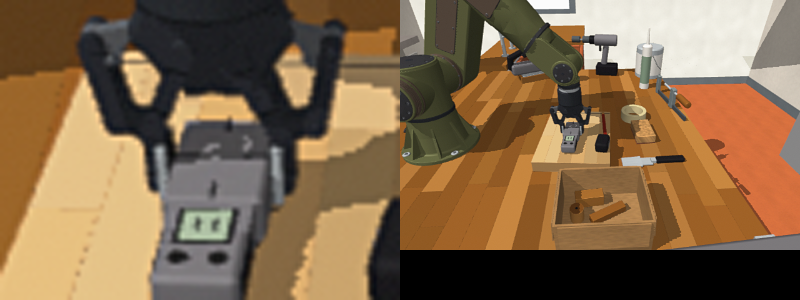

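The side view shows the meter lying flat on the board in the gripper, with the offcuts in the box and everything else undisturbed. The net push is about 8.2 N, so I add a touch more.

```bash
python3 -m creep '[{"trans":[0,0,0.0004],"finger_gap":0.045},{"finger_gap":0.045},{"finger_gap":0.045},{"finger_gap":0.045}]'
for i in 1 2 3; do python3 -m creep '[{"finger_gap":0.045},{"finger_gap":0.045}]' | grep -E "contact|pos"; done
```

```text
time_s: 24.17
position: [0.4712, -0.0351, 0.0434]
tcp_rot: [-179.9, 0.0, 85.4]
contact_force: [-2.4, 0.9, 6.8]
finger_gap: 0.0532
gripper_force: 65.8
position: [0.4712, -0.0351, 0.0434]
contact_force: [-2.3, 0.0, 5.8]
position: [0.4713, -0.0351, 0.0434]
contact_force: [-2.1, 0.8, 6.2]
position: [0.4712, -0.0351, 0.0433]
contact_force: [-2.0, 1.3, 7.1]
```

About 6.5 N measured plus 2.4 N of meter weight comes to roughly 8.9 N on the pad, so I'm handing in.

```bash
python3 -c "
from bench import bot
print(bot.hand_in())"
```

```text
the job is handed in; nothing more can be done
None
```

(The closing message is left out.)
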